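# Start the patina bench: fan, lamp, turntable

## Robot

A 6-joint arm with a two-finger parallel gripper is mounted at the origin on the work surface. World frame = base frame: x ahead of the robot, y to its left, z up, the work surface at z = 0. Lengths are in m, angles in rad, forces in N, time in s.
With the tool pointing down it reaches from about 0.35 to 0.775 m from the base axis. Payload 5.5 kg.
Tool frame: the origin (TCP) lies midway between the tips of the shut fingers; the grasp point (between the pads) lies 19 mm behind it; z points along the fingers, y is the line along which they close (so a half turn about z gives the same grasp; the last joint's range is limited). The gripper opens to 85 mm and grips with 20 to 120 N. Pads are 22 mm wide; open, the fingers measure 114 mm over their backs; the gripper's body (76 mm by 85 mm) begins 54 mm behind the grasp point. The pads swing forward as they close: fully open they stand 13 mm farther back than shut.
Start: joints at [-1.287, 0.313, 0.046, 1.304, 0, 1.431], TCP at [0.236, -0.524, 0.231] pointing down, gripper open.
Joint ranges: [-2.76, 2.76], [-0.86, 1.69], [-1.03, 1.26], [-2.2, 2.34], [-1.47, 1.5], [-3.14, 3.14]. Speed limits (rad/s): [2.57, 2.57, 3.14, 3.14, 3.14, 3.14].

## Interface

Orientations are given as a unit quaternion [w, x, y, z].
In Python, from workcell import get_state, read_camera, camera_info, hand_in, recognise gives the robot as it stands.
- The arm moves only by the tool arm_command, never from a script. Its argument "moves" is one flat list of numbers, 7 for each row, row after row: the opening, from -1 (shut) to 1 (fully open), then the shift along the tool's x, y, z in mm, then the turn, a rotation vector about the tool's x, y, z in rad. A call has 1 to 8 rows; each row shifts and turns the commanded pose from where the row before left it, along the tool's axes as they then stand; what a row does not reach is not made up. A row lasts 1/8 s, in which the tool goes at most 62.5 mm and 10.7 degrees, less where a joint would pass 70% of its speed; a pose out of reach is approached as far as the arm can. A call with a gripper value outside its range is refused whole. The fingers move at their own pace and stop on an object; "newtons" is the grip in N (left out, the last holds). Time passes only in rows, so rows that do not move let the fingers close. It gives the time, the measured TCP pose, the force, the opening and the grip force at its end, in the units of the state.
- get_state(): the state, without advancing time (a new reading comes with each control period).
- read_camera(name): name is "scene" or "top"; returns (picture, depth): 480x640x3 uint8, blue, green, red; 480x640 float32, m along the optical axis (not along the pixel's ray), 0 where there is no reading.
- camera_info(name): a dict with "fovy" (degrees; the focal length in pixels is half the picture's height over the tangent of half this angle, whatever the lens; pixels are square), "cx", "cy" (the principal point, pixels), "eye" and "orientation" of the camera in the world. Camera axes: x right, y down, z forward; pixel columns grow to the right and rows downward; lengths in m; the calibration is good to about 2 mm. A picture is of the moment at which its call begins. camera_info takes no time and is no camera call.
- hand_in(): hands the job in; it is judged then, once.
Trained networks look in the newest picture that a camera, given by its name, has taken for a name from the list of things; names that differ only in an ending like _2 or _b are one class to them, and where a whole thing is asked for, a point or a joint stands for the part that bears it (a point fixed in the world has none). Each returns a list of dicts, best first, with "confidence" (0 to 1); they miss things now and then, are a little off and sometimes report something else, mostly with a low value. They report only what shows in the picture. A call takes as long as a camera call.
- recognise(camera, label): "point" ([column, row] in pixels, amid what is visible of it).
The state is a dict: "clock": time; "joint_pos": joint angles; "qvel": joint speeds; "tau": joint torques, N m; "tcp_pos": TCP position; "orientation": TCP orientation; "wrist_force": force on the tool from outside, world axes, zero at the start; "ft_torque": the same for the moment, N m; "finger_gap": finger opening in m; "grip_force": force on a finger pad.
Only numpy, scipy, OpenCV 4.12 (cv2) and the standard library are available. Lean on these libraries where they do the work, as an engineer would, in place of code of your own. Each camera call takes 0.05 s, during which the arm holds its last target. There are 200 camera calls.

## Task

Start up the patina bench with the fingertips, fan before lamp before turntable: push down the raised end of the rocker switch until it is fully tipped over, then press the long bar key fully down (it stays down), then press the big round mushroom button fully down, hold it there for a second and let it come back up. Leave the small round button alone, and do not lift, tip or shove the switch units or anything standing around them.

Things in the scene. Friction and masses are not known exactly. Their poses are not given: they have to be found in the camera images.
- fan_unit: Fume fan switch unit: wide white V-shaped rocker plate on top (two halves, each 30 x 44 mm). Housing: loose weighted dark box 78 x 78 x 40 mm, about 0.8 kg, flat on the bench at any yaw; origin at the centre of its underside, z up. Pivot along the unit's y axis, 50 mm above the bench over the centre; at the start the +x half is raised, its outer end 10.6 mm up; the other is level.
- fan_rocker (a joint): Tip angle of the rocker: 0 = off (the +x half raised), 0.36 rad = fully tipped over (the +x half level, 50 mm above the bench; the -x half raised). It moves by stiff friction, about 5 N on the raised half 20 mm from the pivot, has no spring and stays where it is left.
- rocker_raised (a point): Point on the top face of the rocker's +x half (the one raised at the start), 20 mm out from the pivot and moving with it: 57 mm above the bench at the start, 50 mm when fully tipped.
- lamp_unit: Switch unit of the work lamp: the one with the long narrow white bar key on top (20 mm by 60 mm, long along the unit's y axis). Housing: loose weighted dark box 78 x 78 x 40 mm, about 0.8 kg, flat on the bench at any yaw; origin at the centre of its underside, z up.
- lamp_key (a joint): Depth of the bar key: 0 = up, 0.007 m = pressed fully down. It takes about 4 N, has no spring and stays down where it is left.
- lamp_key_top (a point): Centre of the bar key's top face, moving with it: 54 mm above the bench when up, 47 mm when down.
- turntable_unit: Switch unit of the turntable: the one with the big round white mushroom button on top (domed cap 44 mm across). Housing: loose weighted dark box 78 x 78 x 40 mm, about 0.8 kg, flat on the bench at any yaw; origin at the centre of its underside, z up.
- start_button (a joint): Depth of the mushroom button: 0 = up, 0.007 m = pressed fully down. A spring pushes it back up; it starts to move at 1.5 N and is fully down at 5 N.
- start_button_top (a point): Centre of the mushroom cap's top, moving with it: 59 mm above the bench when up, 52 mm when down.
- bell_unit: Switch unit of the call bell: the one with the small round white button on top (18 mm across). To be left alone. Housing: loose weighted dark box 78 x 78 x 40 mm, about 0.8 kg, flat on the bench at any yaw; origin at the centre of its underside, z up.
- bell_button (a joint): Depth of the small round button: 0 = up, 0.007 m = down; sprung. To be left alone.
- bell_button_top (a point): Centre of the small round button's top: 52 mm above the bench.
- vase: Bystander: loose slim bronze bud vase, 44 mm across, 110 mm tall, upright; origin at the centre of its underside, z up.
- bowl: Bystander: loose ochre glaze bowl, 90 mm across, 45 mm tall, upright; origin at the centre of its underside, z up.
- jar: Bystander: loose dark jar with a steel lid, 66 mm across, 75 mm tall, upright; origin at the centre of its underside, z up.
- brush: Bystander: loose brush 160 mm long, lying on the bench along its x axis, less than 35 mm high.

How it is judged:
On the way, in this order (a step that is already met when the one before it is completed fails the run):
1. the fan's rocker is fully tipped over (value of joint fan_rocker above 0.3 rad), for 0.1 s.
2. the lamp's bar key is pressed fully down (value of joint lamp_key above 0.0055 m and value of joint fan_rocker above 0.3 rad), for 0.1 s.
3. the mushroom button is held fully down for a moment, the rocker and bar key still set (all of step 2 and value of joint start_button above 0.0055 m), for 0.6 s.
4. the mushroom button is let up again (all of step 2 and value of joint start_button below 0.0015 m), for 0.1 s.
At the end, for the whole second after the job is handed in: Rocker tipped beyond 0.30 of 0.36 rad, bar key down beyond 5.5 of 7 mm, mushroom and small button up (within 1.5 mm); the four units flat and within 20 mm of their start; vase, bowl, jar and brush not tipped, at rest, within 25 mm of their start (all of step 4 and value of joint bell_button below 0.0015 m and not (distance of any of fan_unit, lamp_unit, turntable_unit, bell_unit from where it was at the start of the episode above 0.02 m or height (world z) of any of fan_unit, lamp_unit, turntable_unit, bell_unit above 0.008 m or angle between any of fan_unit, lamp_unit, turntable_unit, bell_unit's own z axis and vertical above 0.12 rad or distance of any of vase, bowl, jar, brush from where it was at the start of the episode above 0.025 m or angle between any of vase, bowl, jar's own z axis and vertical above 0.3 rad) and linear speed of each of fan_unit, lamp_unit, turntable_unit, bell_unit, vase, bowl, jar, brush below 0.02 m/s); the robot touches nothing.
It fails at once if the bar key is pressed before the rocker is tipped over (value of joint lamp_key above 0.003 m and not (value of joint fan_rocker above 0.3 rad)).
It fails at once if the mushroom button is pressed before the rocker is over and the bar key is down (value of joint start_button above 0.003 m and not (value of joint fan_rocker above 0.3 rad and value of joint lamp_key above 0.0055 m)).
It fails at once if the small round button is pressed (value of joint bell_button above 0.003 m).
It fails at once if a switch unit is lifted more than 8 mm, tipped, or shoved more than 20 mm (distance of any of fan_unit, lamp_unit, turntable_unit, bell_unit from where it was at the start of the episode above 0.02 m or height (world z) of any of fan_unit, lamp_unit, turntable_unit, bell_unit above 0.008 m or angle between any of fan_unit, lamp_unit, turntable_unit, bell_unit's own z axis and vertical above 0.12 rad).
It fails at once if the vase, bowl, jar or brush is moved more than 25 mm or tipped (distance of any of vase, bowl, jar, brush from where it was at the start of the episode above 0.025 m or angle between any of vase, bowl, jar's own z axis and vertical above 0.3 rad).
It also fails if it takes over 48 s, if anything falls off the work surface, if the arm or the gripper's body presses on something with over 40 N, if the wrist force passes 120 N, or if a joint passes its speed limit or range.

## Working session

There is one attempt and no reset: what is moved stays moved. The work goes in short steps, Python scripts to look and compute and a tool call to move; the robot and the scene stay as the last step left them, time stands still between calls to the robot, and variables do not carry over. Pictures are saved under pics/ and viewed, at most 10 in all, crops included, and the job is handed in when it is done.

Besides the shell and the picture viewer there is one more tool, called after "Call:" as a command line: name --argument value ..., lists and objects as JSON in quotes. arm_command: Moves the arm, as the interface text tells. Its arguments: {"type":"object","properties":{"moves":{"type":"array"},"newtons":{"type":"number"}},"required":["moves"]}

```bash
mkdir -p pics; cat > h.py <<'E'
import numpy as np, cv2
from scipy.spatial.transform import Rotation as R
from workcell import *
def rot(ci):
    o=np.array(ci["orientation"],float)
    return o if o.shape==(3,3) else R.from_quat(o[[1,2,3,0]]).as_matrix()
def cloud(name,d):
    ci=camera_info(name); f=240/np.tan(np.radians(ci["fovy"])/2)
    v,u=np.mgrid[0:480,0:640]
    p=np.stack([(u-ci["cx"])/f*d,(v-ci["cy"])/f*d,d],-1)
    return p@rot(ci).T+np.array(ci["eye"])
E
python3 - <<'E'
from h import *
for c in ("top","scene"):
    im,d=read_camera(c); cv2.imwrite(f"pics/{c}0.png",im); np.save(c+"_d.npy",d); np.save(c+"_i.npy",im)
    P=cloud(c,d); print(c,camera_info(c))
    for l in ["fan_unit","fan_rocker","lamp_unit","lamp_key","turntable_unit","start_button","bell_unit","bell_button","vase","bowl","jar","brush"]:
        r=recognise(c,l)[:2]
        print(l,[(np.round(x["point"]),round(x["confidence"],2),np.round(P[int(x["point"][1]),int(x["point"][0])],3)) for x in r])
print(get_state())
E
```

```text
top {'fovy': 47.402234233774905, 'cx': 320.7369270522653, 'cy': 237.36299497481218, 'eye': array([0.51830787, 0.006943  , 1.10733055]), 'orientation': array([-0.01454684,  0.70873172, -0.70509156,  0.01826563])}
fan_unit [(array([478., 287.]), 0.86, array([ 0.473, -0.302,  0.054]))]
fan_rocker [(array([484., 286.]), 0.66, array([ 0.475, -0.314,  0.052]))]
lamp_unit [(array([374., 230.]), 0.81, array([ 0.584, -0.101,  0.052]))]
lamp_key [(array([175., 262.]), 0.72, array([0.518, 0.284, 0.05 ])), (array([376., 231.]), 0.67, array([ 0.58 , -0.105,  0.052]))]
turntable_unit [(array([279., 239.]), 0.75, array([0.563, 0.081, 0.063]))]
start_button [(array([272., 240.]), 0.86, array([0.561, 0.097, 0.059]))]
bell_unit [(array([188., 158.]), 0.63, array([0.728, 0.267, 0.024])), (array([175., 264.]), 0.58, array([0.516, 0.284, 0.053]))]
bell_button [(array([176., 264.]), 0.53, array([0.516, 0.282, 0.051]))]
vase [(array([282., 138.]), 0.61, array([0.75 , 0.074, 0.109]))]
bowl [(array([330., 330.]), 0.55, array([ 0.384, -0.018,  0.006]))]
jar [(array([473., 181.]), 0.67, array([ 0.677, -0.287, 
[... 1457 characters left out ...]
int_pos': array([-1.28659434e+00,  3.13179697e-01,  4.61031817e-02,  1.30360480e+00,
        1.87083435e-05,  1.43119287e+00]), 'qvel': array([ 7.19755409e-06,  2.31103618e-04, -1.62801031e-04,  3.34410746e-04,
        3.56162442e-04,  1.71519708e-03]), 'tau': array([-2.57368476e-03, -4.80472684e+01,  2.98808652e+01,  8.74961224e-04,
       -1.98053608e-04,  2.28096241e-06]), 'tcp_pos': array([ 0.23646471, -0.52417232,  0.23133605]), 'orientation': array([5.66778416e-05, 9.77632502e-01, 2.10320440e-01, 1.34835943e-05]), 'wrist_force': array([-0.09296461, -0.25642227,  0.49690709]), 'ft_torque': array([0.01814585, 0.01041049, 0.00639824]), 'grip_force': 0.0, 'finger_gap': 0.08543064499094928}
```

View pics/top0.png

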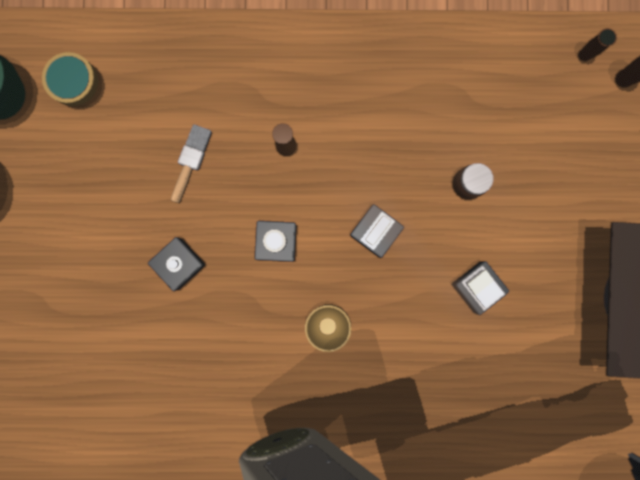

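View pics/scene0.png

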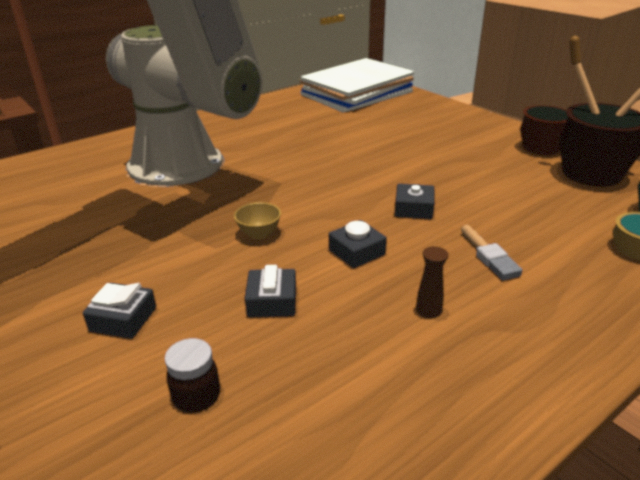

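The top view shows the rocker near pixel (484,287), the bar key at (377,230), the mushroom at (274,240) and the small button at (175,264). I'll measure the tops and find which half of the rocker is raised.

```bash
python3 - <<'E'
from h import *
cen={"fan":(.475,-.31),"lamp":(.582,-.107),"tt":(.562,.088)}
for c in ("top","scene"):
    d=np.load(c+"_d.npy"); im=np.load(c+"_i.npy").astype(int); P=cloud(c,d)
    tab=P[(d>0)&(np.abs(P[...,2])<.012)]; print(c,"table z",np.median(tab[:,2]))
    for k,(x,y) in cen.items():
        near=(np.hypot(P[...,0]-x,P[...,1]-y)<.065)&(d>0)
        box=near&(P[...,2]>.03)
        w=near&(P[...,2]>.04)&(im.min(-1)>(130 if k!="fan" else 130))
        for n,m in (("box",box),("white",w)):
            (cx,cy),(a,b),an=cv2.minAreaRect(P[m][:,:2].astype(np.float32)*1000)
            q=P[m]; print(k,n,m.sum(),"c",np.round([cx,cy],1),"size",np.round([a,b],1),"ang",round(an,1),"mean",np.round(q.mean(0)*1000,1))
        if k=="fan":
            q=P[w]; m=q.mean(0); 
            A=np.c_[q[:,:2]-m[:2],np.ones(len(q))]; s=np.linalg.lstsq(A,q[:,2],rcond=None)[0]; print("slope",s)
            for a in np.radians(np.arange(0,360,15)):
                t=(q[:,:2]-m[:2])@[np.cos(a),np.sin(a)]
                print(int(np.degrees(a)+.5),[ (round(np.median(q[(t>lo)&(t<lo+.01),2])*1000,1)) for lo in (-.03,-.02,-.01,0,.01,.02) if ((t>lo)&(t<lo+.01)).sum()>3]) if a<np.pi else 0
a=cv2.resize(np.load("top_i.npy")[250:325,440:525],None,fx=7,fy=7,interpolation=cv2.INTER_CUBIC)[:,:595]
b=cv2.resize(np.load("scene_i.npy")[270:345,75:165],None,fx=7,fy=7,interpolation=cv2.INTER_CUBIC)
h=min(a.shape[0],b.shape[0]); cv2.imwrite("pics/crop.png",cv2.resize(np.hstack([a[:h],b[:h]]),None,fx=.64,fy=.64))
E
```

```text
top table z 0.0006231882193521443
fan box 1631 c [ 471.2 -313.6] size [79.3 79. ] ang 38.7 mean [ 471.6 -310.3   46.1]
fan white 966 c [ 471.3 -314.2] size [72.1 54.8] ang 38.3 mean [ 471.4 -312.1   50.5]
slope [0.07920592 0.02607398 0.05046294]
0 [np.float64(49.5), np.float64(49.9), np.float64(50.9), np.float64(52.3), np.float64(55.2), np.float64(57.2)]
15 [np.float64(49.6), np.float64(50.2), np.float64(50.5), np.float64(52.0), np.float64(56.2), np.float64(57.5)]
30 [np.float64(49.9), np.float64(50.5), np.float64(50.1), np.float64(52.0), np.float64(56.2), np.float64(58.4)]
45 [np.float64(50.2), np.float64(50.2), np.float64(50.2), np.float64(52.3), np.float64(56.2), np.float64(57.9)]
60 [np.float64(50.0), np.float64(49.9), np.float64(50.7), np.float64(52.3), np.float64(56.5), np.float64(55.7)]
75 [np.float64(49.9), np.float64(50.5), np.float64(50.7), np.float64(52.6), np.float64(54.8), np.float64(55.5)]
90 [np.float64(49.9), np.float64(50.7), np.float64(50.7), np.float64(51.6), np.float64(54.4), np.float64(52.9)]
105 [np.float64(49.6), np.float64(51.5), np.float64(51.4), np.float64(5
[... 2053 characters left out ...]
at64(49.9), np.float64(50.2)]
135 [np.float64(41.6), np.float64(49.4), np.float64(49.9), np.float64(50.1), np.float64(50.0), np.float64(49.0)]
150 [np.float64(41.8), np.float64(50.2), np.float64(49.6), np.float64(50.3), np.float64(49.6), np.float64(49.3)]
165 [np.float64(48.7), np.float64(53.0), np.float64(50.0), np.float64(49.6), np.float64(49.4), np.float64(49.2)]
lamp box 1690 c [ 584.6 -110.6] size [78.  79.6] ang 53.4 mean [ 591.4 -114.6   41.3]
lamp white 489 c [ 583.2 -109.3] size [32.8 70.8] ang 54.0 mean [ 587.3 -111.6   48.4]
tt box 1202 c [563.3  90.1] size [80.3 81.7] ang 87.5 mean [572.4  81.1  42.2]
tt white 265 c [561.3  97.5] size [42.3 60.3] ang 15.2 mean [566.4  87.1  56. ]
```

View pics/crop.png

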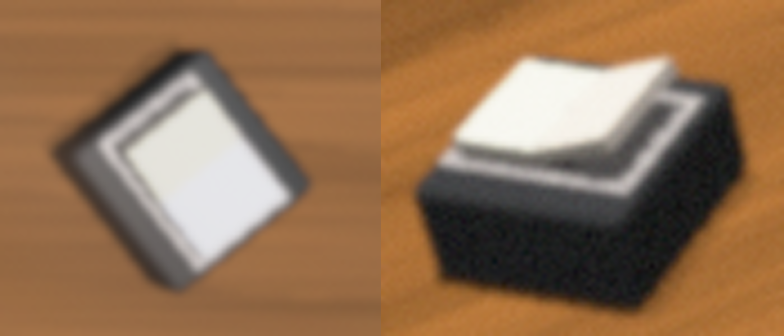

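Both depth views put the raised half toward (+x,+y), at a yaw of about 38° from the unit centre (472,-314) mm. I'll shut the fingers and move above that half.

Call:
arm_command --moves '[-1,46,-14.25,0,0,0,0,-1,46,-14.25,0,0,0,0,-1,46,-14.25,0,0,0,0,-1,46,-14.25,0,0,0,0,-1,46,-14.25,0,0,0,0,-1,46,-14.25,0,0,0,0,-1,46,-14.25,0,0,0,0,-1,0,0,50,0,0,0]' --newtons 20

```text
clock: 2.3
tcp_pos: [0.4939, -0.3005, 0.1847]
orientation: [0.004, 0.977, 0.213, 0.003]
wrist_force: [-0.4, -1.0, -0.1]
finger_gap: 0.0002
grip_force: 0.0
```

Call:
arm_command --moves '[-1,0,0,50,0,0,0,-1,0,0,40,0,0,0,-1,0,0,10,0,0,0,-1,0,0,0,0,0,0]'

```text
clock: 2.8
tcp_pos: [0.489, -0.301, 0.0816]
orientation: [-0.0, 0.978, 0.21, -0.0]
wrist_force: [0.8, 0.1, -0.6]
finger_gap: 0.0001
grip_force: 0.0
```

Call:
arm_command --moves '[-1,0,0,10,0,0,0,-1,0,0,10,0,0,0,-1,0,0,3,0,0,0,-1,0,0,3,0,0,0,-1,0,0,2,0,0,0,-1,0,0,2,0,0,0,-1,0,0,1,0,0,0,-1,0,0,0,0,0,0]'

```text
clock: 3.8
tcp_pos: [0.4891, -0.3012, 0.0503]
orientation: [0.0, 0.978, 0.21, 0.0]
wrist_force: [3.0, 0.8, 4.5]
finger_gap: -0.0
grip_force: 1.7
```

Call:
arm_command --moves '[-1,0,0,1,0,0,0,-1,0,0,1,0,0,0,-1,0,0,0,0,0,0]'

```text
clock: 4.18
tcp_pos: [0.4891, -0.3012, 0.0498]
orientation: [0.001, 0.978, 0.21, 0.0]
wrist_force: [-0.6, 3.1, 14.1]
finger_gap: -0.0003
grip_force: 6.8
```

Call:
arm_command --moves '[-1,0,0,-15,0,0,0,-1,0,0,-45,0,0,0,-1,41,-34,0,0,0,0,-1,41,-34,0,0,0,0,-1,41,-34,0,0,0,0,-1,41,-34,0,0,0,0,-1,0,0,0,0,0,0,-1,0,0,25,0,0,0]'

```text
clock: 5.18
tcp_pos: [0.5833, -0.1099, 0.0845]
orientation: [0.001, 0.978, 0.211, 0.001]
wrist_force: [0.7, -0.8, -0.3]
finger_gap: -0.0001
grip_force: 0.0
```

```bash
python3 - <<'E'
from h import *
u=np.array([np.cos(np.radians(38)),np.sin(np.radians(38))])
for c in ("top","scene"):
    im,d=read_camera(c); P=cloud(c,d); cv2.imwrite(f"pics/{c}1.png",im)
    q=P[(d>0)&(np.hypot(P[...,0]-.472,P[...,1]+.314)<.07)&(P[...,2]>.045)]
    t=(q[:,:2]-[.472,-.314])@u; s=(q[:,:2]-[.472,-.314])@[-u[1],u[0]]
    print(c,[(lo,np.round(np.median(q[(abs(s)<.015)&(t>lo/1e3)&(t<lo/1e3+.01),2])*1000,1)) for lo in (-30,-20,-10,0,10,20)])
print(get_state()["tcp_pos"])
E
```

```text
top [(-30, np.float64(59.9)), (-20, np.float64(56.6)), (-10, np.float64(52.5)), (0, np.float64(50.7)), (10, np.float64(50.4)), (20, np.float64(50.2))]
scene [(-30, np.float64(58.3)), (-20, np.float64(55.1)), (-10, np.float64(51.0)), (0, np.float64(49.3)), (10, np.float64(49.4)), (20, np.float64(49.1))]
[ 0.5795349  -0.1095268   0.08056919]
```

View pics/scene1.png

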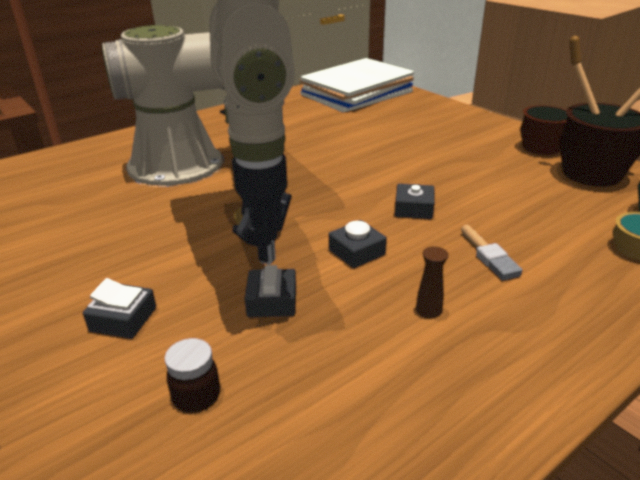

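The rocker is fully tipped: its +x half is level, with the switch near pixel (118,295). The fingers hover over the bar key at (268,265), so I'll press it next.

Call:
arm_command --moves '[-1,2.5,1,10,0,0,0,-1,0,0,12,0,0,0,-1,0,0,4,0,0,0,-1,0,0,3,0,0,0,-1,0,0,2,0,0,0,-1,0,0,2,0,0,0,-1,0,0,1,0,0,0,-1,0,0,0,0,0,0]'

```text
clock: 6.28
tcp_pos: [0.5851, -0.1094, 0.0494]
orientation: [0.0, 0.978, 0.21, -0.0]
wrist_force: [-2.8, -0.8, 3.9]
finger_gap: -0.0005
grip_force: 1.7
```

Call:
arm_command --moves '[-1,0,0,1.5,0,0,0,-1,0,0,1.5,0,0,0,-1,0,0,1,0,0,0,-1,0,0,0,0,0,0]'

```text
clock: 6.78
tcp_pos: [0.5852, -0.1095, 0.0469]
orientation: [0.0, 0.978, 0.21, 0.0]
wrist_force: [-6.7, -1.0, 14.2]
finger_gap: 0.0002
grip_force: 7.3
```

Call:
arm_command --moves '[-1,0,0,-15,0,0,0,-1,0,0,-45,0,0,0,-1,15.5,-48,0,0,0,0,-1,15.5,-48,0,0,0,0,-1,15.5,-48,0,0,0,0,-1,15.5,-48,0,0,0,0,-1,0,0,0,0,0,0,-1,0,0,0,0,0,0]'

```text
clock: 7.78
tcp_pos: [0.5632, 0.0914, 0.1054]
orientation: [0.0, 0.978, 0.211, 0.0]
wrist_force: [-0.0, -0.0, -0.0]
finger_gap: 0.0001
grip_force: 0.0
```

```bash
python3 - <<'E'
from h import *
u=np.array([np.cos(np.radians(53.5)),np.sin(np.radians(53.5))])
for c in ("top","scene"):
    im,d=read_camera(c); P=cloud(c,d); cv2.imwrite(f"pics/{c}2.png",im)
    for n,x,y in (("lamp",.583,-.1095),("fan+",.488,-.302)):
        q=P[(d>0)&(np.hypot(P[...,0]-x,P[...,1]-y)<.007)]
        print(c,n,np.round(np.median(q[:,2])*1000,1))
print(get_state()["tcp_pos"])
E
```

```text
top lamp 47.8
top fan+ 50.5
scene lamp 46.0
scene fan+ 49.4
[0.56323249 0.09032201 0.10532004]
```

View pics/scene2.png

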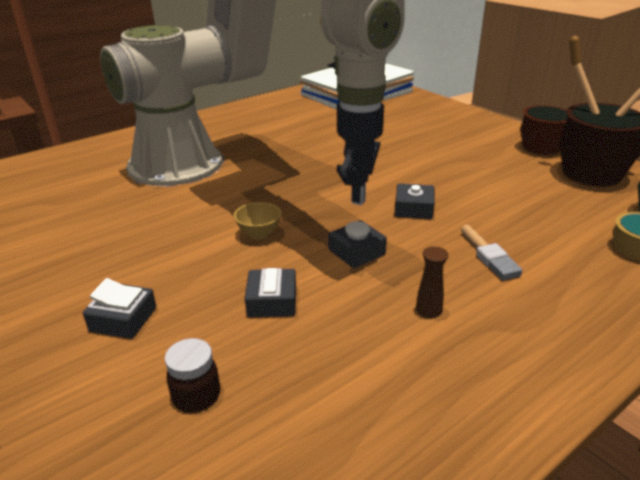

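The bar key at (271,280) is down to about 47 mm, and the rocker is still tipped. The fingers are above the mushroom at (357,231), so I'll press it.

Call:
arm_command --moves '[-1,0,0,25,0,0,0,-1,0,0,12,0,0,0,-1,0,0,6,0,0,0,-1,0,0,3,0,0,0,-1,0,0,3,0,0,0,-1,0,0,2,0,0,0,-1,0,0,2,0,0,0,-1,0,0,1,0,0,0]'

```text
clock: 8.88
tcp_pos: [0.5631, 0.0909, 0.0519]
orientation: [0.0, 0.978, 0.21, 0.0]
wrist_force: [-3.5, -2.9, 13.0]
finger_gap: 0.0001
grip_force: 6.0
```

Force has passed 5 N at z = 52 mm, so the button is fully down. I'll hold it for a second, then retreat.

Call:
arm_command --moves '[-1,0,0,0.5,0,0,0,-1,0,0,0,0,0,0,-1,0,0,0,0,0,0,-1,0,0,0,0,0,0,-1,0,0,0,0,0,0,-1,0,0,0,0,0,0,-1,0,0,0,0,0,0,-1,0,0,0,0,0,0]'

```text
clock: 9.88
tcp_pos: [0.5631, 0.0909, 0.052]
orientation: [0.001, 0.978, 0.21, 0.0]
wrist_force: [-3.5, -3.5, 9.5]
finger_gap: -0.0001
grip_force: 5.0
```

Call:
arm_command --moves '[-1,0,0,0,0,0,0,-1,0,0,-10,0,0,0,-1,0,0,-25,0,0,0,-1,0,0,-40,0,0,0,-1,0,0,-40,0,0,0,-1,0,0,0,0,0,0,-1,0,0,0,0,0,0,-1,0,0,0,0,0,0]'

```text
clock: 10.88
tcp_pos: [0.5618, 0.0914, 0.1643]
orientation: [-0.0, 0.978, 0.21, -0.001]
wrist_force: [0.3, 0.1, -0.7]
finger_gap: -0.0001
grip_force: 0.0
```

```bash
python3 - <<'E'
from h import *
for c in ("top","scene"):
    im,d=read_camera(c); P=cloud(c,d); cv2.imwrite(f"pics/{c}3.png",im)
    for n,x,y in (("lamp",.583,-.1095),("fan+",.488,-.302),("tt",.562,.0915),("bell",.516,.283)):
        q=P[(d>0)&(np.hypot(P[...,0]-x,P[...,1]-y)<.007)]
        print(c,n,np.round(np.median(q[:,2])*1000,1) if len(q) else None)
s=get_state(); print(s["clock"],s["tcp_pos"],s["wrist_force"])
E
```

```text
top lamp 46.9
top fan+ 50.5
top tt 649.0
top bell None
scene lamp 46.3
scene fan+ 49.0
scene tt 58.3
scene bell 48.6
10.975 [0.56196837 0.09127599 0.1644433 ] [ 0.57243499  0.73025407 -0.36952793]
```

View pics/scene3.png

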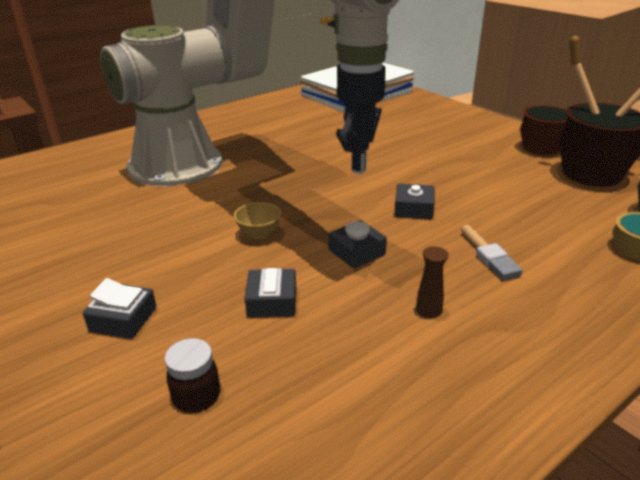

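The rocker is tipped, the bar key is down, and the mushroom at (357,231) is back up. Nothing else has moved, so I'm handing in.

```bash
python3 -c "from workcell import hand_in; print(hand_in())"
```

```text
the job is handed in; nothing more can be done
None
```

I tipped the fan rocker fully over, pressed the lamp key fully down, and held the mushroom button down for about a second before letting it come back up. I checked this in the camera images and handed the job in at about 11 s; the hand-in returned no verdict.

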